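# Lay out the parts of a dismantled power unit

### The arm

A 6-joint arm with a two-finger parallel gripper is mounted at the origin on the work surface. World frame = base frame: x ahead of the robot, y to its left, z up, the work surface at z = 0. Lengths are in m, angles in degrees, forces in N, time in s.
With the tool pointing down it reaches from about 0.3 to 0.75 m from the base axis. Payload 8.5 kg.
Tool frame: the origin (TCP) lies on the centre line of the jaws, within the pads' length; the fingertips stand 14 mm ahead of it and the grasp point (between the pads) lies 5 mm behind it; z points along the fingers, x is the direction in which the jaws open and shut, and the axes are right-handed (so a half turn about z gives the same grasp; the last joint's range is limited). The gripper opens to 85 mm and grips with 20 to 120 N. Pads are 22 mm wide; open, the fingers measure 114 mm over their backs; the gripper's body (76 mm by 85 mm) begins 54 mm behind the grasp point. The pads swing forward as they close: fully open they stand 13 mm farther back than shut.
Start: joints at [56.362, 21.807, 74.336, -0, 83.858, -12.336], TCP at [0.2, 0.512, 0.245] pointing down, gripper open.
Joint ranges: [-178.18, 178.18], [-50.72, 133.34], [12.68, 142.11], [-81.47, 261.47], [9.98, 163.14], [-165.26, 165.26]. Speed limits (degrees/s): [136.94, 136.94, 180, 180, 180, 180].

### API

Orientations are given as a 3x3 rotation matrix whose columns are the frame's x, y, z axes.
In Python, from rig import * gives the robot as it stands.
- The arm moves only by the shell command python3 -m crank 'ROWS' [FORCE]. ROWS is JSON, one flat list of numbers, 7 for each row, row after row: the turn, a rotation vector about the world's x, y, z in rad, then the shift along the world's x, y, z in m, then the opening in per cent of the stroke, from 0 (shut) to 100 (fully open). A call has 1 to 20 rows; each row shifts and turns the commanded pose from where the row before left it; what a row does not reach is not made up. A row lasts 1/10 s, in which the tool goes at most 50 mm and 8.59 degrees, less where a joint would pass 70% of its speed; a pose out of reach is approached as far as the arm can. A call is refused whole if a number of a shift passes 0.05 or a number of a turn 0.15, either way. A call with a gripper value outside its range is refused whole. The fingers move at their own pace and stop on an object; FORCE is the grip in N (left out, the last holds). Time passes only in rows, so rows that do not move let the fingers close. It gives the time, the measured TCP pose, the force and the opening at its end, in the units of the state.
- observe(): the state, without advancing time (a new reading comes with each control period).
- get_image(name): name is "side" or "top" or "wrist"; returns a dict with "frame" (384x512x3 uint8, red, green, blue), "fov_y" (degrees; the focal length in pixels is half the picture's height over the tangent of half this angle, whatever the lens; pixels are square), "cx", "cy" (the principal point, pixels), "world_to_cam" (4x4, takes a point from world to camera coordinates). Camera axes: x right, y up, looking along -z (the intrinsics and any distortion apply to the point x, -y, -z); pixel columns grow to the right and rows downward; lengths in m; the calibration is good to about 2 mm. A picture is of the moment at which its call begins. There is no depth.
- close_job(): hands the job in, once; it reports no verdict.
The state is a dict: "time_s": time; "q": joint angles; "qvel": joint speeds; "joint_efforts": joint torques, N m; "position": TCP position; "tool_rot": TCP orientation; "ft_force": force on the tool from outside, world axes, zero at the start; "wrist_torque": the same for the moment, N m; "grip_width": finger opening in m.
Only numpy, scipy, OpenCV 4.12 (cv2) and the standard library are available. Lean on these libraries where they do the work, as an engineer would, in place of code of your own. Each camera call takes 0.05 s, during which the arm holds its last target. There are 200 camera calls.

### The job

The power unit has been taken apart for repair: set each of the four loose parts (yellow transformer, blue capacitor, finned heat sink, copper-wound ring choke) flat and upright, right side up as it stands now, inside the outline drawn for it on its own mat, matching colour and shape, with the oblong parts turned to lie along their outlines. Set them down rather than dropping them, never let one tip over, and leave the open case and the dish of screws where they are.

Things in the scene. Friction and masses are not known exactly. Their poses are not given: they have to be found in the camera images.
- transformer: yellow-wound transformer with dark core ends, a block 46 (x, core end to core end) x 36 (y) x 34 mm high, 0.11 to 0.23 kg, resting on the table. Origin: centre of the underside; z up.
- capacitor: blue can capacitor, an upright cylinder 30 mm in diameter and 45 mm high with a silver disc on top, 35 to 70 g, standing on the table. Origin: centre of the underside; z up along its axis.
- heat_sink: bare aluminium finned heat sink, a block 60 (x, along the fins) x 30 (y, across the fins) x 26 mm high, fins upward, 60 to 130 g. Origin: centre of the underside; z up.
- choke: ring-shaped choke, green ring wound with copper wire, lying flat, 46 mm outside diameter, 20 mm high, hole about 20 mm across, 40 to 85 g. Origin: centre of the underside; z up along the ring's axis.
- transformer_mat: fixed flat dark rubber mat, 100 (its x) x 84 (its y) x 4 mm, lying on the table and not moving, with a yellow rectangle outlined in its middle, 62 (x) x 52 (y) mm inside the line: the transformer's place, its long side along the mat's x (either way round). Origin: centre of the underside; z up, top surface 4 mm above it.
- capacitor_mat: fixed flat dark rubber mat, 100 (its x) x 84 (its y) x 4 mm, lying on the table and not moving, with a blue circle outlined in its middle, 46 mm in diameter inside the line: the capacitor's place. Origin: centre of the underside; z up, top surface 4 mm above it.
- heat_sink_mat: fixed flat dark rubber mat, 100 (its x) x 84 (its y) x 4 mm, lying on the table and not moving, with a white rectangle outlined in its middle, 76 (x) x 46 (y) mm inside the line: the heat sink's place, its long side along the mat's x (either way round). Origin: centre of the underside; z up, top surface 4 mm above it.
- choke_mat: fixed flat dark rubber mat, 100 (its x) x 84 (its y) x 4 mm, lying on the table and not moving, with a large orange circle outlined in its middle, 62 mm in diameter inside the line, with an orange dot 20 mm across at its centre: the choke's place. Origin: centre of the underside; z up, top surface 4 mm above it.
- open_case: opened lower half of the power unit, a long black plastic tray with rounded corners and a green board inside, 200 (x) x 92 (y) x 30 mm high, loose, 0.35 kg; to be left alone. Origin: centre of the underside; z up.
- screw_dish: round steel dish holding brass screws, 70 mm across the rim, 18 mm high, loose, 0.15 kg; to be left alone. Origin: centre of the underside; z up.
Not all that is in view belongs to the job. Of the things that look like the capacitor, the smaller one is meant. There is more than one size of the choke; the one meant has the size given above.

How it is judged (in metres and radians):
At the end, for the whole second after the job is handed in: Each part is released, at rest and upright on its own mat, its centre within 12 mm of the mat's centre; transformer and heat sink lie along the mat's x axis within 0.4 rad (either way round); open case and screw dish are within 20 mm of where they began (horizontal distance between transformer and transformer_mat below 0.012 m and z of transformer in the frame of transformer_mat between 0.001 and 0.008 m and angle between each of transformer, capacitor, heat_sink, choke's own z axis and vertical below 0.15 rad and linear speed of each of transformer, capacitor, heat_sink, choke below 0.02 m/s and contact force between the fingers and transformer below 0.05 N and angle between the x axis of transformer and the x axis of transformer_mat, either way round below 0.4 rad and horizontal distance between capacitor and capacitor_mat below 0.012 m and z of capacitor in the frame of capacitor_mat between 0.001 and 0.008 m and contact force between the fingers and capacitor below 0.05 N and horizontal distance between heat_sink and heat_sink_mat below 0.012 m and z of heat_sink in the frame of heat_sink_mat between 0.001 and 0.008 m and contact force between the fingers and heat_sink below 0.05 N and angle between the x axis of heat_sink and the x axis of heat_sink_mat, either way round below 0.4 rad and horizontal distance between choke and choke_mat below 0.012 m and z of choke in the frame of choke_mat between 0.001 and 0.008 m and contact force between the fingers and choke below 0.05 N and distance of each of open_case, screw_dish from where it was at the start of the episode below 0.02 m); the robot touches nothing.
It fails at once if a part is tipped over (leans more than 1 rad) (angle between any of transformer, capacitor, heat_sink, choke's own z axis and vertical above 1 rad).
It fails at once if a part is dropped (moves free of the fingers at more than 0.7 m/s, a fall of about 25 mm) ((linear speed of transformer above 0.7 m/s and contact force between the fingers and transformer below 0.05 N) or (linear speed of capacitor above 0.7 m/s and contact force between the fingers and capacitor below 0.05 N) or (linear speed of heat_sink above 0.7 m/s and contact force between the fingers and heat_sink below 0.05 N) or (linear speed of choke above 0.7 m/s and contact force between the fingers and choke below 0.05 N)).
It fails at once if the open case is pushed more than 20 mm from its place (distance of open_case from where it was at the start of the episode above 0.02 m).
It fails at once if the screw dish is pushed more than 20 mm from its place (distance of screw_dish from where it was at the start of the episode above 0.02 m).
It also fails if it takes over 109 s, if anything falls off the work surface, if the arm or the gripper's body presses on something with over 40 N, if the wrist force passes 120 N, or if a joint passes its speed limit or range.

## Working session

There is one attempt and no reset: what is moved stays moved. The work goes in short steps, Python scripts to look and compute and a shell command to move; the robot and the scene stay as the last step left them, time stands still between calls to the robot, and variables do not carry over. Pictures are saved under pics/ and viewed, about 12 in all and at most 16, crops included, and the job is handed in when it is done.

```bash
mkdir -p pics; ls; python3 - <<'E'
from rig import *
import cv2,json
o=observe(); print(o)
for n in("top","side"):
    d=get_image(n); print(n,d["fov_y"],d["cx"],d["cy"],d["world_to_cam"],[k for k in d])
    cv2.imwrite(f"pics/{n}0.png",cv2.resize(d["frame"][:,:,::-1],(800,600),interpolation=cv2.INTER_CUBIC))
E
```

```text
pics
{'time_s': 0.0, 'q': array([ 5.63618604e+01,  2.18413670e+01,  7.43869374e+01, -1.20198207e-03,
        8.38576074e+01, -1.23378332e+01]), 'qvel': array([-0.14029713, -0.04005844, -0.03990396, -0.02123361,  0.01778981,
        0.00531492]), 'joint_efforts': array([ 7.36544735e-04, -4.48464060e+01, -2.31277066e+01, -2.41595835e-04,
        4.81680952e-03, -2.36108298e-05]), 'position': array([0.19965455, 0.51217613, 0.24469538]), 'tool_rot': array([[ 3.63253510e-01,  9.31689984e-01, -8.13244781e-04],
       [ 9.31689180e-01, -3.63254296e-01, -1.25991955e-03],
       [-1.46926909e-03, -3.00021163e-04, -9.99998876e-01]]), 'ft_force': array([-0.25658947,  0.20894273, -0.38612807]), 'wrist_torque': array([-0.02848568, -0.00850738, -0.0046078 ]), 'grip_width': 0.08535181458397373}
top 46.12753714359311 265.27330232687984 188.2040488123709 [[-0.01940187 -0.99976787 -0.00936891 -0.0015388 ]
 [ 0.99450294 -0.02026239  0.10272948 -0.53358126]
 [-0.10289547 -0.00732427  0.99466521 -1.08791979]
 [ 0.          0.          0.          1.        ]] ['frame', 'fov_y', 'cx', 'cy', 'world_to_cam']
side 47.33179211379792 253.3442126043016 188.34954340542154 [[ 0.9936713  -0.10986712  0.02337873 -0.50612597]
 [ 0.03264171  0.48158229  0.87579279 -0.06267254]
 [-0.10747961 -0.86948704  0.48212075 -1.22837276]
 [ 0.          0.          0.          1.        ]] ['frame', 'fov_y', 'cx', 'cy', 'world_to_cam']
```

View pics/top0.png

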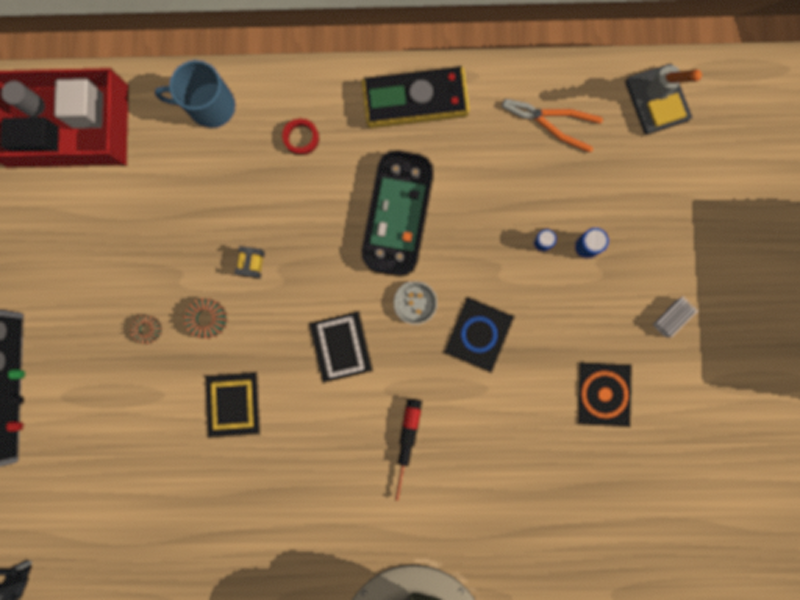

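View pics/side0.png

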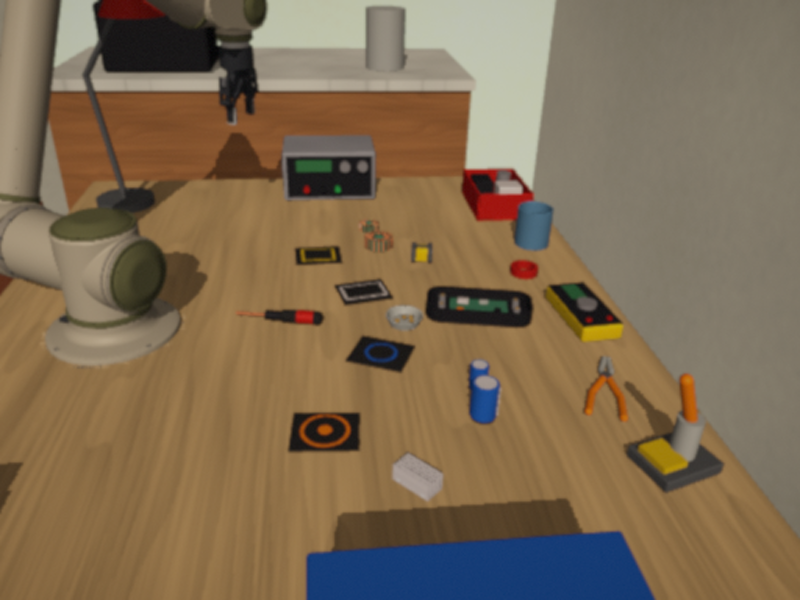

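```bash
cat > h.py <<'E'
from rig import *
import cv2, numpy as np
def world(d,u,v,z):
    "pixel (native 512x384) -> world point on height z"
    f=192/np.tan(np.radians(d["fov_y"]/2)); M=d["world_to_cam"]; R,t=M[:3,:3],M[:3,3]
    r=R.T@np.array([(u-d["cx"])/f,-(v-d["cy"])/f,-1]); c=-R.T@t
    return c+r*(z-c[2])/r[2]
def pix(d,p):
    f=192/np.tan(np.radians(d["fov_y"]/2)); M=d["world_to_cam"]; q=M[:3,:3]@np.asarray(p,float)+M[:3,3]
    return np.array([d["cx"]+f*q[0]/-q[2], d["cy"]-f*q[1]/-q[2]])
def tiles(d,cs,name,w=50,s=200,cols=4):
    T=[]
    for u,v in cs:
        t=cv2.getRectSubPix(d["frame"][:,:,::-1].copy(),(w,w),(float(u),float(v)))
        t=cv2.resize(t,(s,s),interpolation=cv2.INTER_CUBIC)
        for k in range(0,s,s//5): t[:6,k]=t[:6,k]*0+255; t[k,:6]=255
        t[0,:]=0;t[:,0]=0
        T.append(t)
    while len(T)%cols: T.append(T[0]*0)
    cv2.imwrite(name,np.vstack([np.hstack(T[i:i+cols]) for i in range(0,len(T),cols)]))
E
python3 - <<'E'
from h import *
d=get_image("top")
tiles(d,[(160,168),(92,210),(131,203),(349,153),(432,202),(148,259),(218,222),(306,214),(387,252),(380,155),(264,193),(255,136)],"pics/t1.png")
for n,u,v,z in [("trafo",160,168,.034),("chokeS",92,210,.02),("chokeL",131,203,.02),("cap",349,153,.045),("hs",432,202,.026),("tm",148,259,.004),("hm",218,222,.004),("cm",306,214,.004),("km",387,252,.004)]:
    print(n,world(d,u,v,z).round(4))
E
```

```text
trafo [0.5884 0.2474 0.034 ]
chokeS [0.4885 0.4198 0.02  ]
chokeL [0.504  0.3227 0.02  ]
cap [ 0.6141 -0.2191  0.045 ]
hs [ 0.4911 -0.4216  0.026 ]
tm [0.3645 0.2836 0.004 ]
hm [0.4531 0.1083 0.004 ]
cm [ 0.4687 -0.1129  0.004 ]
km [ 0.3705 -0.3111  0.004 ]
```

View pics/t1.png

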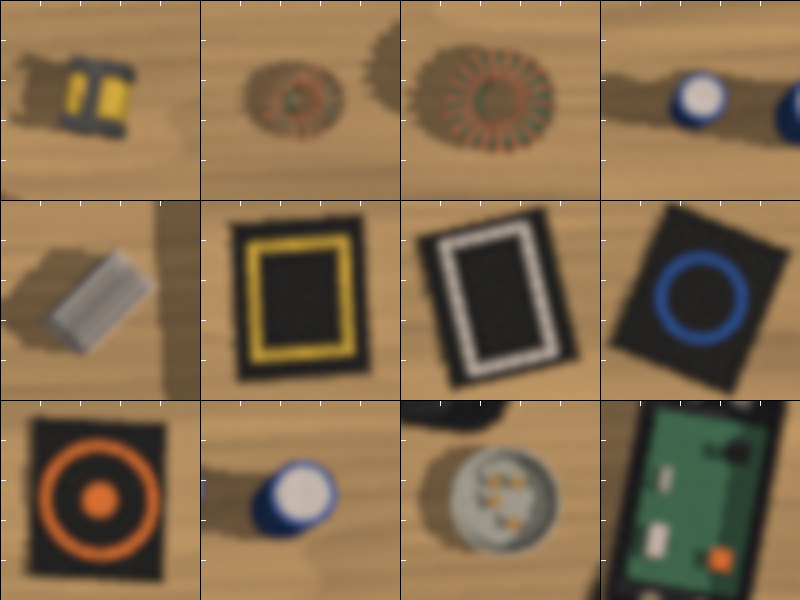

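Candidates: chokes at native px (92,210) (~46 mm, meant), (131,203) (~62 mm, too big) and the red ring (192,87). Capacitors at (349,153) (30 mm, meant) and (380,155) (bigger). There is one transformer, at (160,168), and one heat sink, at (432,202). I'll go to the choke first and look with the wrist camera.

```bash
python3 -m crank '[0,0,-0.12,0.029,-0.0092,-0.004,100, 0,0,-0.12,0.029,-0.0092,-0.004,100, 0,0,-0.12,0.029,-0.0092,-0.004,100, 0,0,-0.12,0.029,-0.0092,-0.004,100, 0,0,-0.12,0.029,-0.0092,-0.004,100, 0,0,-0.12,0.029,-0.0092,-0.004,100, 0,0,-0.12,0.029,-0.0092,-0.004,100, 0,0,-0.12,0.029,-0.0092,-0.004,100, 0,0,-0.12,0.029,-0.0092,-0.004,100, 0,0,-0.12,0.029,-0.0092,-0.004,100, 0,0,0,0,0,0,100, 0,0,0,0,0,0,100]' 40
python3 - <<'E'
from h import *
d=get_image("top")
def T(col,row,c,pts,z):  # tile px -> world
    return np.array([world(d,c[0]+(x-200*col-99.5)/4,c[1]+(y-200*row-99.5)/4,z) for x,y in pts])
for n,a in dict(tm=(1,1,(148,259),[(231,224),(362,217),(369,373),(238,381)],.004),hm=(2,1,(218,222),[(417,237),(545,208),(580,356),(453,388)],.004),
 cm=(3,1,(306,214),[(667,204),(791,250),(733,394),(610,346)],.004),km=(0,2,(387,252),[(31,419),(166,424),(163,581),(27,575)],.004),hs=(0,1,(432,202),[(115,248),(157,288),(85,355),(42,315)],.02)).items():
    P=T(*a); l=P[0]-P[3]; m=P[1]-P[2]; e=l+m
    print(n,P.mean(0).round(4),"len",np.linalg.norm(l).round(4),np.linalg.norm(m).round(4),"wid",np.linalg.norm(P[0]-P[1]).round(4),"yaw",np.degrees(np.arctan2(e[1],e[0])).round(1))
print("choke",T(1,0,(92,210),[(302,101)],.02),"cap",T(3,0,(349,153),[(702,97)],.045))
w=get_image("wrist"); print(w["fov_y"],-w["world_to_cam"][:3,:3].T@w["world_to_cam"][:3,3]); o=observe(); print(o["position"],o["time_s"],pix(w,[.489,.42,.02]))
cv2.imwrite("pics/w1.png",w["frame"][:,:,::-1])
E
```

```text
time_s: 1.35
position: [0.4899, 0.4201, 0.2047]
tool_rot: [[1.0, -0.001, -0.001], [-0.001, -1.0, -0.0], [-0.001, 0.0, -1.0]]
ft_force: [0.1, 0.4, 0.6]
grip_width: 0.0852
tm [0.3652 0.2833 0.004 ] len 0.097 0.0964 wid 0.0822 yaw 3.0
hm [0.4547 0.1087 0.004 ] len 0.0974 0.0955 wid 0.0826 yaw 12.9
cm [ 0.4696 -0.1134  0.004 ] len 0.0964 0.0975 wid 0.083 yaw -23.5
km [ 0.3706 -0.3094  0.004 ] len 0.0961 0.0966 wid 0.0839 yaw -4.0
hs [ 0.4903 -0.4239  0.02  ] len 0.0624 0.0618 wid 0.0352 yaw -49.2
choke [[0.48755143 0.41821101 0.02      ]] cap [[ 0.61566277 -0.22064074  0.045     ]]
69.20545923481396 [0.48890589 0.50493831 0.33395447]
[0.48899713 0.42077463 0.20540957] 1.45 [256.00372252 177.00955249]
```

View pics/w1.png

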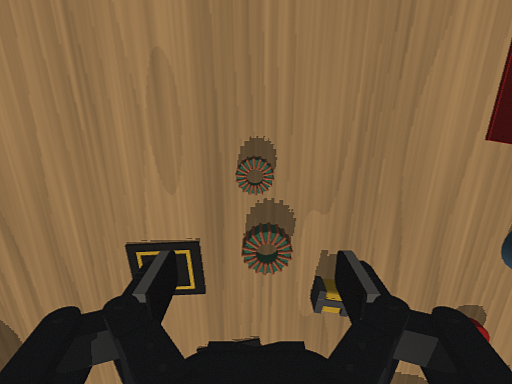

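Wrist view: the choke meant is at (255,175), 40 px across, which is about 46 mm. It lies within 2 mm of the prediction (256,177). The larger one is at (267,248). Descending to grasp.

```bash
python3 -m crank '[0,0,0,-0.001,-0.001,-0.0235,100, 0,0,0,0,0,-0.0235,100, 0,0,0,0,0,-0.0235,100, 0,0,0,0,0,-0.0235,100, 0,0,0,0,0,-0.0235,100, 0,0,0,0,0,-0.0235,100, 0,0,0,0,0,-0.0235,100, 0,0,0,0,0,-0.023,100, 0,0,0,0,0,0,100, 0,0,0,0,0,0,0, 0,0,0,0,0,0,0, 0,0,0,0,0,0,0, 0,0,0,0,0,0,0, 0,0,0,0,0,0,0, 0,0,0,0,0,0,0, 0,0,0,0,0,0,0, 0,0,0,0,0,0,0]' 40
python3 -m crank '[0,0,0,0,0,0.01,0, 0,0,0,0,0,0.02,0, 0,0,0,0,0,0.03,0, 0,0,0,0,0,0.03,0, 0,0,0,0,0,0.02,0]'
```

```text
time_s: 3.15
position: [0.4892, 0.4199, 0.0197]
tool_rot: [[1.0, -0.001, 0.002], [-0.001, -1.0, 0.002], [0.002, -0.002, -1.0]]
ft_force: [-2.4, -0.8, 5.4]
grip_width: 0.0441
time_s: 3.65
position: [0.4892, 0.4197, 0.1312]
tool_rot: [[1.0, -0.001, 0.003], [-0.001, -1.0, 0.002], [0.003, -0.002, -1.0]]
ft_force: [0.5, 0.2, -0.4]
grip_width: 0.0444
```

```bash
python3 -m crank '[0,0,0,-0.003,-0.018,0,0, 0,0,0,-0.006,-0.037,0,0, 0,0,0,-0.006,-0.0383,0,0, 0,0,0,-0.006,-0.0383,0,0, 0,0,0,-0.006,-0.0383,0,0, 0,0,0,-0.006,-0.0383,0,0, 0,0,0,-0.006,-0.0383,0,0, 0,0,0,-0.006,-0.0383,0,0, 0,0,0,-0.006,-0.0383,0,0, 0,0,0,-0.006,-0.0383,0,0, 0,0,0,-0.006,-0.0383,0,0, 0,0,0,-0.006,-0.0383,0,0, 0,0,0,-0.006,-0.0383,0,0, 0,0,0,-0.006,-0.0383,0,0, 0,0,0,-0.006,-0.0383,0,0, 0,0,0,-0.006,-0.0383,0,0, 0,0,0,-0.006,-0.0383,0,0, 0,0,0,-0.0062,-0.0383,0,0, 0,0,0,-0.006,-0.038,0,0, 0,0,0,-0.0065,-0.0215,0,0]'
python3 -m crank '[0,0,0,0,0,0,0, 0,0,0,0,0,0,0]'
python3 - <<'E'
from h import *
w=get_image("wrist"); o=observe(); print(o["position"],pix(w,[.3706,-.3094,.004]),pix(w,o["position"]))
cv2.imwrite("pics/w2.png",w["frame"][:,:,::-1])
E
```

```text
time_s: 5.65
position: [0.3707, -0.3108, 0.1288]
tool_rot: [[1.0, -0.003, 0.001], [-0.003, -1.0, -0.002], [0.001, 0.002, -1.0]]
ft_force: [-0.5, 0.1, -1.3]
grip_width: 0.0439
time_s: 5.85
position: [0.371, -0.3078, 0.1283]
tool_rot: [[1.0, -0.002, 0.0], [-0.002, -1.0, -0.0], [0.0, 0.0, -1.0]]
ft_force: [0.1, 0.3, -0.4]
grip_width: 0.0443
[ 0.37109477 -0.30717003  0.12824558] [255.79894222 194.70900497] [256.86048393 265.37666989]
```

View pics/w2.png

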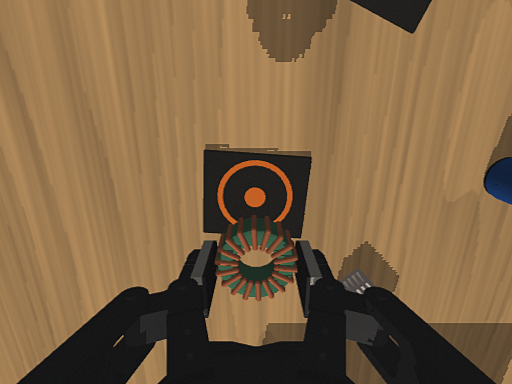

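The dot is at (255,197) and the held ring is centred near (257,261). I'll correct by about -6 mm in y and lower.

```bash
python3 -m crank '[0,0,0,-0.001,-0.006,-0.01,0, 0,0,0,0,0,-0.02,0, 0,0,0,0,0,-0.02,0, 0,0,0,0,0,-0.02,0, 0,0,0,0,0,-0.02,0, 0,0,0,0,0,-0.01,0, 0,0,0,0,0,-0.004,0, 0,0,0,0,0,0,0, 0,0,0,0,0,0,0, 0,0,0,0,0,0,0]'
```

```text
time_s: 6.9
position: [0.3703, -0.314, 0.0242]
tool_rot: [[1.0, -0.001, 0.0], [-0.001, -1.0, -0.001], [0.0, 0.001, -1.0]]
ft_force: [0.1, -1.2, -0.5]
grip_width: 0.0443
```

```bash
python3 -m crank '[0,0,0,0,0,-0.0015,0, 0,0,0,0,0,0,0]'; python3 -m crank '[0,0,0,0,0,0,60, 0,0,0,0,0,0,65, 0,0,0,0,0,0,80, 0,0,0,0,0,0,100, 0,0,0,0,0,0,100, 0,0,0,0,0,0.005,100, 0,0,0,0,0,0.03,100, 0,0,0,0,0,0.04,100, 0,0,0,0,0,0.04,100, 0,0,0,0,0,0.02,100]'
```

```text
time_s: 7.1
position: [0.3703, -0.3141, 0.0236]
tool_rot: [[1.0, -0.001, 0.001], [-0.001, -1.0, -0.001], [0.001, 0.001, -1.0]]
ft_force: [-2.2, 3.1, 15.2]
grip_width: 0.044
time_s: 8.1
position: [0.3706, -0.3144, 0.1608]
tool_rot: [[1.0, -0.001, 0.003], [-0.001, -1.0, -0.004], [0.003, 0.004, -1.0]]
ft_force: [0.1, 0.2, -0.1]
grip_width: 0.085
```

```bash
python3 -m crank '[0,0,0.102,0.017,-0.0157,0.002,100, 0,0,0.102,0.017,-0.0157,0.002,100, 0,0,0.102,0.017,-0.0157,0.002,100, 0,0,0.102,0.017,-0.0157,0.002,100, 0,0,0.102,0.017,-0.0157,0.002,100, 0,0,0.102,0.017,-0.0157,0.002,100, 0,0,0.102,0.017,-0.0157,0.002,100, 0,0,0,0,0,0,100, 0,0,0,0,0,0,100]'
python3 - <<'E'
from h import *
w=get_image("wrist"); t=get_image("top"); o=observe(); print(o["position"],pix(w,[.4903,-.4239,.026]),pix(w,[.4903,-.4239,.0]))
a=w["frame"][:,:,::-1]
u=pix(w,[.4903,-.4239,.026]).astype(int); u0=max(0,u[0]-75);v0=max(0,u[1]-60); print(u0,v0)
c=cv2.resize(a[v0:v0+120,u0:u0+150],(600,480),interpolation=cv2.INTER_CUBIC)
m=cv2.resize(cv2.getRectSubPix(t["frame"][:,:,::-1].copy(),(50,50),(387.,252.)),(200,200),interpolation=cv2.INTER_CUBIC)
c[280:480,:200]=m
cv2.imwrite("pics/w3.png",c)
E
```

```text
time_s: 9.0
position: [0.4889, -0.4235, 0.171]
tool_rot: [[0.757, 0.653, -0.001], [0.653, -0.757, 0.001], [0.0, -0.001, -1.0]]
ft_force: [-0.4, -0.2, 0.1]
grip_width: 0.0853
[ 0.48857468 -0.42316658  0.1713805 ] [256.45874722 188.05401173] [256.39633599 181.12133242]
181 128
```

View pics/w3.png

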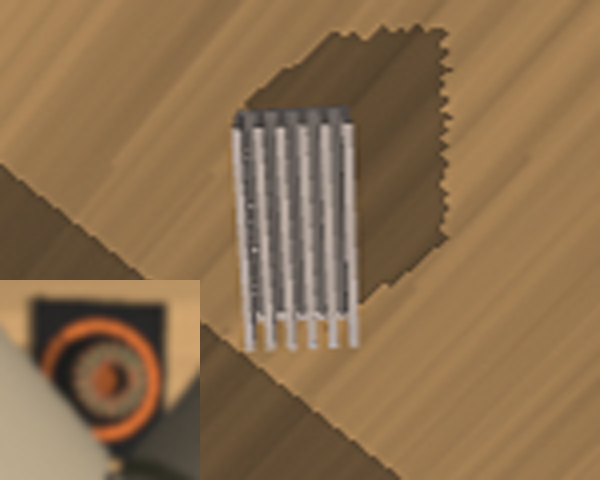

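The choke sits concentric in its circle (inset; about 2 mm off after allowing for parallax). The heat sink's top face is centred at crop (298,237), as predicted, with its fins aligned to within 2°. Grasping.

```bash
python3 -m crank '[0,0,0.02,0.0015,-0.0007,-0.02,100, 0,0,0,0,0,-0.025,100, 0,0,0,0,0,-0.025,100, 0,0,0,0,0,-0.025,100, 0,0,0,0,0,-0.025,100, 0,0,0,0,0,-0.02,100, 0,0,0,0,0,-0.01,100, 0,0,0,0,0,0,100, 0,0,0,0,0,0,0, 0,0,0,0,0,0,0, 0,0,0,0,0,0,0, 0,0,0,0,0,0,0, 0,0,0,0,0,0,0, 0,0,0,0,0,0,0, 0,0,0,0,0,0,0, 0,0,0,0,0,0,0, 0,0,0,0,0,0,0]' 40
python3 -m crank '[0,0,0,0,0,0.01,0, 0,0,0,0,0,0.02,0, 0,0,0,0,0,0.03,0, 0,0,0,0,0,0.03,0, 0,0,0,0,0,0.02,0, 0,0,0,0,0,0,0]'
```

```text
time_s: 10.8
position: [0.4909, -0.4248, 0.0222]
tool_rot: [[0.743, 0.669, 0.001], [0.669, -0.743, -0.001], [-0.0, 0.001, -1.0]]
ft_force: [0.2, 0.2, 6.4]
grip_width: 0.029
time_s: 11.4
position: [0.4913, -0.4253, 0.1347]
tool_rot: [[0.743, 0.669, 0.004], [0.669, -0.743, -0.004], [-0.0, 0.006, -1.0]]
ft_force: [0.4, 0.1, -1.0]
grip_width: 0.0291
```

```bash
python3 -m crank '[0,0,0.0664,-0.0023,0.0334,0,0, 0,0,0.0664,-0.0023,0.0334,0,0, 0,0,0.0664,-0.0023,0.0334,0,0, 0,0,0.0664,-0.0023,0.0334,0,0, 0,0,0.0664,-0.0023,0.0334,0,0, 0,0,0.0664,-0.0023,0.0334,0,0, 0,0,0.0664,-0.0023,0.0334,0,0, 0,0,0.0664,-0.0023,0.0334,0,0, 0,0,0.0664,-0.0023,0.0334,0,0, 0,0,0.0664,-0.0023,0.0334,0,0, 0,0,0.0664,-0.0023,0.0334,0,0, 0,0,0.0664,-0.0023,0.0334,0,0, 0,0,0.0664,-0.0023,0.0334,0,0, 0,0,0.0664,-0.0023,0.0334,0,0, 0,0,0.0664,-0.0023,0.0334,0,0, 0,0,0.0664,-0.0023,0.0334,0,0, 0,0,0,0,0,0,0, 0,0,0,0,0,0,0]'
python3 - <<'E'
from h import *
w=get_image("wrist"); o=observe(); print(o["position"],o["tool_rot"][:2,0],pix(w,[.4547,.1087,.004]),pix(w,o["position"]))
p=o["position"]
print("top centre expected",pix(w,p+[0,0,.005]))
cv2.imwrite("pics/w4.png",cv2.resize(w["frame"][110:330,130:400,::-1],(810*2//3*1,440),interpolation=cv2.INTER_CUBIC))
E
```

```text
time_s: 13.2
position: [0.4532, 0.1103, 0.1306]
tool_rot: [[-0.224, 0.975, -0.002], [0.975, 0.224, -0.0], [0.0, -0.002, -1.0]]
ft_force: [-0.4, -0.5, -0.4]
grip_width: 0.0291
[0.45349184 0.10965261 0.13075231] [-0.22243628  0.97494723] [253.14083388 193.08025093] [253.31849714 265.99612722]
top centre expected [253.24066364 271.42518505]
```

View pics/w4.png

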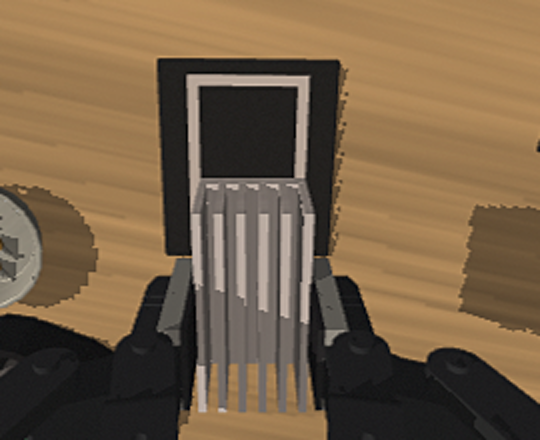

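```bash
python3 - <<'E'
from h import *
w=get_image("wrist"); p=observe()["position"]; print(p)
W=lambda pts,z:np.array([world(w,130+x/2,110+y/2,z) for x,y in pts])
M=W([(158,60),(339,62),(331,255),(167,254)],.004); print(M.round(4),M.mean(0)); 
H=W([(194,184),(312,184),(307,411),(200,411)],p[2]+.004); print(H.round(4),H.mean(0)-p,np.linalg.norm(H[0]-H[3]),np.linalg.norm(H[0]-H[1]))
for Q in(M,H):
    e=Q[3]-Q[0]+Q[2]-Q[1]; print(np.degrees(np.arctan2(e[1],e[0])))
E
```

```text
[0.453664   0.10927634 0.13087886]
[[0.4143 0.0578 0.004 ]
 [0.3969 0.1383 0.004 ]
 [0.4922 0.1609 0.004 ]
 [0.5103 0.0789 0.004 ]] [0.45341993 0.10895714 0.004     ]
[[0.4194 0.0884 0.1349]
 [0.4132 0.1159 0.1349]
 [0.4786 0.1318 0.1349]
 [0.4852 0.1028 0.1349]] [-0.00457385  0.00048641  0.004     ] 0.06728328304367906 0.028199730449059244
12.871375294645874
12.996352931870547
```

```bash
python3 -m crank '[0,0,0,0.001,-0.0007,-0.01,0, 0,0,0,0,0,-0.02,0, 0,0,0,0,0,-0.02,0, 0,0,0,0,0,-0.02,0, 0,0,0,0,0,-0.02,0, 0,0,0,0,0,-0.01,0, 0,0,0,0,0,-0.004,0, 0,0,0,0,0,0,0, 0,0,0,0,0,0,0, 0,0,0,0,0,0,0]'
```

```text
time_s: 14.3
position: [0.4552, 0.1092, 0.0279]
tool_rot: [[-0.223, 0.975, 0.001], [0.975, 0.223, -0.0], [-0.0, 0.001, -1.0]]
ft_force: [-0.7, 0.0, -1.4]
grip_width: 0.029
```

```bash
python3 -m crank '[0,0,0,0,0,-0.0015,0, 0,0,0,0,0,0,0]';python3 -m crank '[0,0,0,0,0,-0.001,0, 0,0,0,0,0,0,0]'
```

```text
time_s: 14.5
position: [0.4551, 0.1092, 0.0262]
tool_rot: [[-0.223, 0.975, 0.001], [0.975, 0.223, -0.0], [-0.0, 0.001, -1.0]]
ft_force: [0.2, -0.3, 2.1]
grip_width: 0.029
time_s: 14.7
position: [0.4551, 0.1092, 0.0261]
tool_rot: [[-0.223, 0.975, 0.002], [0.975, 0.223, -0.0], [-0.001, 0.002, -1.0]]
ft_force: [-4.2, -1.3, 16.4]
grip_width: 0.029
```

```bash
python3 -m crank '[0,0,0,0,0,0,45, 0,0,0,0,0,0,50, 0,0,0,0,0,0,60, 0,0,0,0,0,0,70, 0,0,0,0,0,0,70, 0,0,0,0,0,0.01,70, 0,0,0,0,0,0.03,70, 0,0,0,0,0,0.04,70, 0,0,0,0,0,0.04,70, 0,0,0,0.019,0.0197,0.01,80, 0,0,0,0.019,0.0197,0.01,100, 0,0,0,0.019,0.0197,0,100, 0,0,0,0.019,0.0197,0,100, 0,0,0,0.019,0.0197,0,100, 0,0,0,0.019,0.0197,0,100, 0,0,0,0.019,0.0197,0,100, 0,0,0,0,0,0,100, 0,0,0,0,0,0,100]'
python3 - <<'E'
from h import *
w=get_image("wrist"); t=get_image("top"); o=observe(); print(o["position"],pix(w,[.5884,.2474,.034]),pix(w,[.5884,.2474,.0]))
a=w["frame"][:,:,::-1]
u=pix(w,[.5884,.2474,.034]).astype(int); u0=max(0,u[0]-75);v0=max(0,u[1]-60); print(u0,v0)
c=cv2.resize(a[v0:v0+120,u0:u0+150],(600,480),interpolation=cv2.INTER_CUBIC)
c[280:480,:200]=cv2.resize(cv2.getRectSubPix(t["frame"][:,:,::-1].copy(),(50,50),(218.,222.)),(200,200),interpolation=cv2.INTER_CUBIC)
cv2.imwrite("pics/w5.png",c)
E
```

```text
time_s: 16.5
position: [0.5874, 0.2471, 0.1649]
tool_rot: [[-0.223, 0.975, -0.001], [0.975, 0.223, -0.0], [-0.0, -0.001, -1.0]]
ft_force: [-1.1, -0.1, -0.7]
grip_width: 0.0855
[0.58719284 0.24656699 0.16518701] [255.19324585 191.54151889] [255.25629716 181.90784802]
180 131
```

View pics/w5.png

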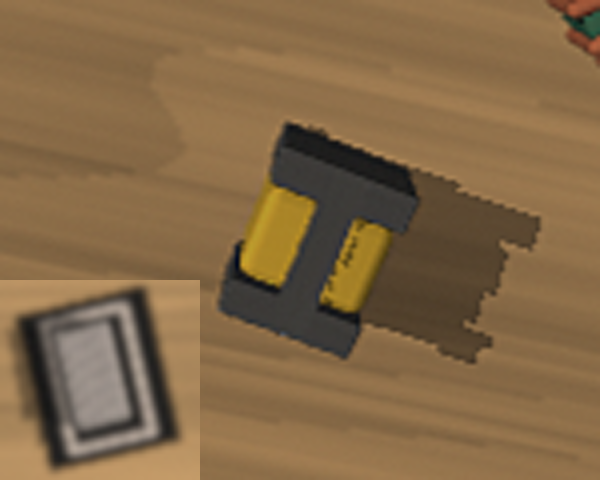

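```bash
python3 - <<'E'
from h import *
w=get_image("wrist"); print(observe()["position"])
P=np.array([world(w,180+x/4,131+y/4,.034) for x,y in [(277,152),(412,203),(348,356),(222,308)]]); print(P.round(4),P.mean(0))
n=np.linalg.norm; print(n(P[0]-P[1]),n(P[3]-P[2]),n(P[0]-P[3]),n(P[1]-P[2]))
for e in (P[3]-P[0],P[2]-P[1],P[0]-P[1],P[3]-P[2]): print(np.degrees(np.arctan2(e[1],e[0])))
E
```

```text
[0.58726926 0.24647093 0.16528233]
[[0.5674 0.2363 0.034 ]
 [0.5725 0.271  0.034 ]
 [0.6154 0.2653 0.034 ]
 [0.6096 0.2314 0.034 ]] [0.59124285 0.25100772 0.034     ]
0.03506979504183451 0.034391116857169966 0.042482390972243864 0.0432128889457719
-6.565013351758875
-7.506472161530467
-98.37457495942587
-99.61871855897218
```

The heat sink sits aligned inside the white outline (inset). Transformer: top-face corners at crop (277,152), (412,203), (348,356), (222,308), giving a centre of (.591,.251) and a yaw of about -8°. Grasping across its width.

```bash
python3 -m crank '[0,0,-0.122,0.002,0.002,0,100, 0,0,-0.122,0.002,0.0025,-0.01,100, 0,0,-0.122,0,0,-0.02,100, 0,0,0,0,0,-0.025,100, 0,0,0,0,0,-0.025,100, 0,0,0,0,0,-0.025,100, 0,0,0,0,0,-0.025,100, 0,0,0,0,0,-0.013,100, 0,0,0,0,0,0,100, 0,0,0,0,0,0,0, 0,0,0,0,0,0,0, 0,0,0,0,0,0,0, 0,0,0,0,0,0,0, 0,0,0,0,0,0,0, 0,0,0,0,0,0,0, 0,0,0,0,0,0,0, 0,0,0,0,0,0,0, 0,0,0,0,0,0,0]' 60
python3 -m crank '[0,0,0,0,0,0.01,0, 0,0,0,0,0,0.02,0, 0,0,0,0,0,0.03,0, 0,0,0,0,0,0.03,0, 0,0,0,0,0,0.02,0, 0,0,0,0,0,0,0]'
```

```text
time_s: 18.45
position: [0.5924, 0.2518, 0.0231]
tool_rot: [[0.141, 0.99, 0.002], [0.99, -0.141, 0.0], [0.001, 0.002, -1.0]]
ft_force: [-0.9, -0.2, 5.3]
grip_width: 0.0349
time_s: 19.05
position: [0.5928, 0.2519, 0.1353]
tool_rot: [[0.141, 0.99, 0.006], [0.99, -0.141, 0.001], [0.002, 0.006, -1.0]]
ft_force: [-0.8, -0.2, -2.3]
grip_width: 0.0348
```

```bash
python3 -m crank '[0,0,0.0214,-0.0253,0.0035,0,0, 0,0,0.0214,-0.0253,0.0035,0,0, 0,0,0.0214,-0.0253,0.0035,0,0, 0,0,0.0214,-0.0253,0.0035,0,0, 0,0,0.0214,-0.0253,0.0035,0,0, 0,0,0.0214,-0.0253,0.0035,0,0, 0,0,0.0214,-0.0253,0.0035,0,0, 0,0,0.0214,-0.0253,0.0035,0,0, 0,0,0.0214,-0.0253,0.0035,0,0, 0,0,0,0,0,0,0, 0,0,0,0,0,0,0]'
python3 - <<'E'
from h import *
w=get_image("wrist"); o=observe(); p=o["position"]; print(p,o["tool_rot"][:2,0],pix(w,[.3652,.2833,.004]),pix(w,p),"top exp",pix(w,p+[0,0,.012]))
cv2.imwrite("pics/w6.png",cv2.resize(w["frame"][110:330,130:400,::-1],(540,440),interpolation=cv2.INTER_CUBIC))
E
```

```text
time_s: 20.15
position: [0.3639, 0.2831, 0.1314]
tool_rot: [[-0.052, 0.999, -0.001], [0.999, 0.052, -0.0], [-0.0, -0.001, -1.0]]
ft_force: [0.6, -0.3, -1.3]
grip_width: 0.0347
[0.36452751 0.28305874 0.13146961] [-0.05090907  0.99870328] [255.33540854 193.05817059] [254.55994213 266.95271934] top exp [254.45644924 280.67972708]
```

View pics/w6.png

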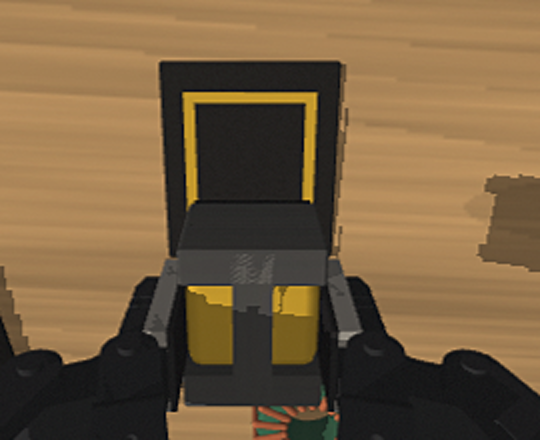

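```bash
python3 - <<'E'
from h import *
w=get_image("wrist"); p=observe()["position"]
W=lambda pts,z:np.array([world(w,130+x/2,110+y/2,z) for x,y in pts])
M=W([(160,62),(340,62),(332,255),(170,255)],.004); H=W([(176,249),(330,249),(325,405),(183,405)],p[2]+.011)
print(p,M.mean(0),H.mean(0)-p,np.linalg.norm(H[0]-H[3]),np.linalg.norm(H[0]-H[1]))
for Q in(M,H):
    e=Q[3]-Q[0]+Q[2]-Q[1]; print(np.degrees(np.arctan2(e[1],e[0])))
E
```

```text
[0.36478955 0.28301327 0.13149695] [0.36493784 0.28317813 0.004     ] [-0.00193155  0.00104471  0.011     ] 0.04536045613283838 0.03622540898486496
3.143771788949753
3.2751625729567664
```

```bash
python3 -m crank '[0,0,0,0.002,-0.0007,-0.01,0, 0,0,0,0,0,-0.02,0, 0,0,0,0,0,-0.02,0, 0,0,0,0,0,-0.02,0, 0,0,0,0,0,-0.02,0, 0,0,0,0,0,-0.01,0, 0,0,0,0,0,-0.004,0, 0,0,0,0,0,-0.001,0, 0,0,0,0,0,0,0, 0,0,0,0,0,0,0]'; python3 -m crank '[0,0,0,0,0,-0.001,0, 0,0,0,0,0,0,0]'
```

```text
time_s: 21.25
position: [0.3666, 0.2825, 0.0272]
tool_rot: [[-0.051, 0.999, 0.001], [0.999, 0.051, 0.0], [0.0, 0.001, -1.0]]
ft_force: [0.2, -0.4, -1.5]
grip_width: 0.0349
time_s: 21.45
position: [0.3666, 0.2825, 0.027]
tool_rot: [[-0.051, 0.999, 0.002], [0.999, 0.051, 0.001], [0.001, 0.002, -1.0]]
ft_force: [-3.0, -1.0, 13.5]
grip_width: 0.0346
```

```bash
python3 -m crank '[0,0,0,0,0,0,50, 0,0,0,0,0,0,55, 0,0,0,0,0,0,65, 0,0,0,0,0,0,75, 0,0,0,0,0,0,80, 0,0,0,0,0,0.01,80, 0,0,0,0,0,0.03,80, 0,0,0,0,0,0.04,80, 0,0,0,0,0,0.04,80, 0,0,0,0,0,0.04,100]'
python3 -m crank '[0,0,-0.116,0.0178,-0.0359,0,100, 0,0,-0.116,0.0178,-0.0359,0,100, 0,0,-0.116,0.0178,-0.0359,0,100, 0,0,-0.116,0.0178,-0.0359,0,100, 0,0,-0.116,0.0178,-0.0359,0,100, 0,0,-0.116,0.0178,-0.0359,0,100, 0,0,-0.116,0.0178,-0.0359,0,100, 0,0,-0.116,0.0178,-0.0359,0,100, 0,0,-0.116,0.0178,-0.0359,0,100, 0,0,-0.116,0.0178,-0.0359,0,100, 0,0,-0.116,0.0178,-0.0359,0,100, 0,0,-0.116,0.0178,-0.0359,0,100, 0,0,-0.116,0.0178,-0.0359,0,100, 0,0,-0.116,0.0178,-0.0359,0,100, 0,0,0,0,0,0,100, 0,0,0,0,0,0,100]'
python3 - <<'E'
from h import *
w=get_image("wrist"); t=get_image("top"); o=observe(); print(o["position"],o["tool_rot"][:2,0],pix(w,[.6157,-.2206,.045]),pix(w,[.6157,-.2206,.0]))
a=w["frame"][:,:,::-1]
u=pix(w,[.6157,-.2206,.045]).astype(int); u0=max(0,u[0]-75);v0=max(0,u[1]-60); print(u0,v0)
c=cv2.resize(a[v0:v0+120,u0:u0+150],(600,480),interpolation=cv2.INTER_CUBIC)
c[280:480,:200]=cv2.resize(cv2.getRectSubPix(t["frame"][:,:,::-1].copy(),(50,50),(148.,259.)),(200,200),interpolation=cv2.INTER_CUBIC)
cv2.imwrite("pics/w7.png",c)
E
```

```text
time_s: 22.45
position: [0.3657, 0.2822, 0.1882]
tool_rot: [[-0.051, 0.999, 0.0], [0.999, 0.051, 0.0], [0.0, 0.0, -1.0]]
ft_force: [0.3, -0.4, 0.2]
grip_width: 0.0807
time_s: 24.05
position: [0.615, -0.2205, 0.1858]
tool_rot: [[1.0, -0.002, -0.0], [-0.002, -1.0, 0.001], [-0.001, -0.001, -1.0]]
ft_force: [-0.1, 0.7, -0.3]
grip_width: 0.0855
[ 0.61495237 -0.21925797  0.18627081] [ 9.99999800e-01 -6.05326888e-04] [256.90198162 188.03906299] [256.76575324 176.5382778 ]
181 128
```

View pics/w7.png

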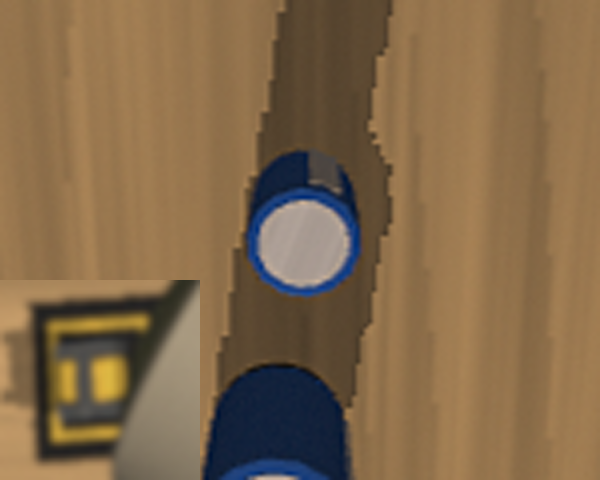

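The transformer is inside its outline (inset). The capacitor's disc is at crop (304,242), as predicted; the bigger can is below it, clear of jaws set along x. Grasping.

```bash
python3 -m crank '[0,0,0,0.001,-0.0013,-0.02,100, 0,0,0,0,0,-0.025,100, 0,0,0,0,0,-0.025,100, 0,0,0,0,0,-0.025,100, 0,0,0,0,0,-0.025,100, 0,0,0,0,0,-0.025,100, 0,0,0,0,0,-0.013,100, 0,0,0,0,0,0,100, 0,0,0,0,0,0,0, 0,0,0,0,0,0,0, 0,0,0,0,0,0,0, 0,0,0,0,0,0,0, 0,0,0,0,0,0,0, 0,0,0,0,0,0,0, 0,0,0,0,0,0,0, 0,0,0,0,0,0,0, 0,0,0,0,0,0,0, 0,0,0,0,0,0,0]' 40
python3 -m crank '[0,0,0,0,0,0.01,0, 0,0,0,0,0,0.02,0, 0,0,0,0,0,0.03,0, 0,0,0,0,0,0.03,0, 0,0,0,0,0,0.02,0, 0,0,0,0,0,0,0]'
```

```text
time_s: 25.95
position: [0.6166, -0.2217, 0.0288]
tool_rot: [[1.0, -0.002, 0.001], [-0.002, -1.0, -0.001], [0.001, 0.001, -1.0]]
ft_force: [-1.1, 1.0, 6.5]
grip_width: 0.0288
time_s: 26.55
position: [0.6173, -0.222, 0.1414]
tool_rot: [[1.0, -0.002, 0.005], [-0.002, -1.0, -0.003], [0.005, 0.003, -1.0]]
ft_force: [0.1, -0.9, -0.8]
grip_width: 0.0287
```

```bash
python3 -m crank '[0,0,0,-0.0184,0.0135,0,0, 0,0,0,-0.0184,0.0135,0,0, 0,0,0,-0.0184,0.0135,0,0, 0,0,0,-0.0184,0.0135,0,0, 0,0,0,-0.0184,0.0135,0,0, 0,0,0,-0.0184,0.0135,0,0, 0,0,0,-0.0184,0.0135,0,0, 0,0,0,-0.0184,0.0135,0,0, 0,0,0,0,0,0,0, 0,0,0,0,0,0,0]'
python3 - <<'E'
from h import *
w=get_image("wrist"); o=observe(); p=o["position"]; print(p,pix(w,[.4696,-.1134,.004]),pix(w,p),"top exp",pix(w,p+[0,0,.017]))
cv2.imwrite("pics/w8.png",cv2.resize(w["frame"][110:330,130:400,::-1],(540,440),interpolation=cv2.INTER_CUBIC))
E
```

```text
time_s: 27.55
position: [0.469, -0.1134, 0.1375]
tool_rot: [[1.0, -0.002, -0.0], [-0.002, -1.0, 0.0], [-0.0, -0.0, -1.0]]
ft_force: [0.0, -0.1, -0.9]
grip_width: 0.0286
[ 0.46942683 -0.11378194  0.13750464] [256.83880538 190.14262798] [257.36485204 266.94513362] top exp [257.54932955 287.07482721]
```

View pics/w8.png

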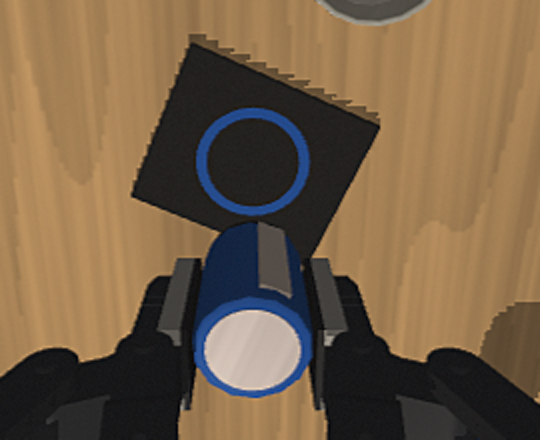

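```bash
python3 -m crank '[0,0,0,0.001,-0.002,-0.01,0, 0,0,0,0,0,-0.02,0, 0,0,0,0,0,-0.02,0, 0,0,0,0,0,-0.02,0, 0,0,0,0,0,-0.02,0, 0,0,0,0,0,-0.01,0, 0,0,0,0,0,-0.004,0, 0,0,0,0,0,-0.001,0, 0,0,0,0,0,0,0, 0,0,0,0,0,0,0]'; python3 -m crank '[0,0,0,0,0,-0.001,0, 0,0,0,0,0,0,0]'
```

```text
time_s: 28.6
position: [0.4705, -0.1157, 0.0332]
tool_rot: [[1.0, -0.002, 0.001], [-0.002, -1.0, -0.0], [0.001, 0.0, -1.0]]
ft_force: [0.1, 0.3, -1.3]
grip_width: 0.0289
time_s: 28.8
position: [0.4705, -0.1157, 0.0327]
tool_rot: [[1.0, -0.002, 0.001], [-0.002, -1.0, -0.001], [0.001, 0.001, -1.0]]
ft_force: [-2.1, 0.9, 7.0]
grip_width: 0.0286
```

Contact. Release, raise and move back clear for a final look.

```bash
python3 -m crank '[0,0,0,0,0,0,45, 0,0,0,0,0,0,50, 0,0,0,0,0,0,60, 0,0,0,0,0,0,70, 0,0,0,0,0,0,70, 0,0,0,0,0,0.01,70, 0,0,0,0,0,0.03,70, 0,0,0,0,0,0.04,70, 0,0,0,0,0,0.04,70, 0,0,0,0,0,0.04,70, 0,0,0,0,0,0.04,70]'
python3 -m crank '[0,0,0,0.01,-0.04,0.02,70, 0,0,0,0.01,-0.04,0.02,70, 0,0,0,0.01,-0.04,0,70, 0,0,0,0.01,-0.04,0,70, 0,0,0,0.01,-0.04,0,70, 0,0,0,0,-0.04,0,70, 0,0,0,0,-0.04,0,70, 0,0,0,0,-0.04,0,70, 0,0,0,0,-0.04,0,70, 0,0,0,0,0,0,70, 0,0,0,0,0,0,70]'
python3 - <<'E'
from h import *
t=get_image("top"); s=get_image("side")
tiles(t,[(148,259),(218,222),(306,214),(387,252),(264,193),(255,136)],"pics/t2.png",cols=3)
im=cv2.imread("pics/t2.png"); f=cv2.resize(s["frame"][150:310,160:340,::-1],(600,533)); 
cv2.imwrite("pics/s2.png",f); print(observe()["position"])
for n,p in dict(tm=[.365,.2832,.038],hm=[.4538,.1089,.030],cm=[.4696,-.1134,.049],km=[.3706,-.3105,.024]).items(): print(n,"part top expected",pix(t,p).round(1))
E
```

```text
time_s: 29.9
position: [0.4696, -0.1152, 0.2344]
tool_rot: [[1.0, -0.002, 0.001], [-0.002, -1.0, -0.0], [0.001, 0.0, -1.0]]
ft_force: [-0.2, -0.0, -0.1]
grip_width: 0.0598
time_s: 31.0
position: [0.5197, -0.4758, 0.2717]
tool_rot: [[1.0, -0.003, -0.0], [-0.003, -1.0, 0.001], [-0.0, -0.001, -1.0]]
ft_force: [0.2, -0.1, 0.4]
grip_width: 0.06
[ 0.52025318 -0.47445944  0.27256058]
tm part top expected [144.4 259.6]
hm part top expected [216.5 221.4]
cm part top expected [307.7 212.8]
km part top expected [388.9 252.3]
```

View pics/t2.png

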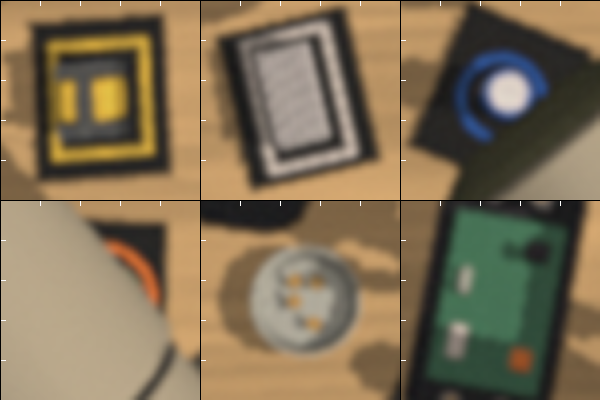

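View pics/s2.png

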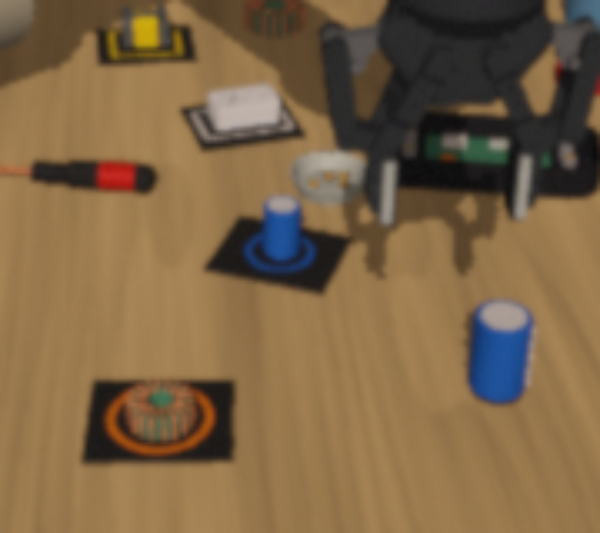

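```bash
python3 -c "
from rig import *
close_job()"
```

```text
the job is handed in; nothing more can be done
```

All four parts are upright and released on their own mats, and I handed the job in at about 31 s of robot time. No verdict was reported.

- **Choices:** I used the 46 mm choke, not the roughly 62 mm one or the red ring, and the smaller of the two blue cans. I set each part down until the wrist force showed contact, then opened the gripper.
- **Final check, placing:** In the last pictures every part stands inside its outline. The transformer, heat sink and capacitor are within about 3 mm of their expected positions. The transformer and heat sink lay within about 1° of their mats' axes just before I lowered them.
- **Final check, left alone:** The open case and the screw dish look the same in the top pictures from before and after. The arm ended clear of everything.
- **Weakest check:** In the last top picture the arm covered the choke. An earlier top picture put it about 2–3 mm from the mat's centre, and the final side view shows it flat inside the orange circle. No check failed.

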